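Latch the open rotor hold-down on a balancing machine

TASK

Before the rotor is spun up on the bench balancing machine, close the hold-down arm that still stands open: swing it over the shaft and press it down until its hook is fully home on the cross pin and the sprung latch has snapped shut behind the pin, then let go. Leave the other hold-down latched, keep off the rotor, and leave the things around the machine where they are.

Things in the scene. Friction and masses are not known exactly. Their poses are not given: they have to be found in the camera images.
- bed: Bed of the balancing machine, white casting with two steel ways, 150 x 400 x 50 mm high, fixed. Origin: centre of its underside, on the table top. x runs level across it, from the pivot side (nearer the robot) to the pin side (beyond the shaft); y along the rotor's axis, towards the wheel; z up. Both supports have the same axes.
- support: The bearing support whose hold-down stands OPEN; it may be the one next to the wheel or the other. White block on a dark foot 150 (x) x 56 (y) mm, fixed on the bed. Origin: centre of the foot's underside, 50 mm above the table. On top, near side (-x): two cheeks with the arm's pivot, up to 147 mm above the origin; far side (+x): a fork, gap 30 mm, up to 138 mm, holding the cross pin.
- support2: The other support, alike; its hold-down is already closed and latched. Leave it so.
- pivot (a point): Centre of the open arm's pivot, at (-55, 0, +135) mm in the axes of support. The arm turns about the support's y axis here.
- pin (a point): Middle of the cross pin that the open arm's hook must take, at (+60, 0, +127) mm in the axes of support: a fixed 12 mm steel pin along y.
- knob (a point): Centre of the flat top of the black mushroom knob on the open arm's upper face, 36 mm across, 30 mm high: push here. From the pivot, in the support's axes, it lies at x = 84 cos q - 52 sin q, z = 84 sin q + 52 cos q mm with the arm at angle q. Its z axis is the knob's outward normal. With the arm fully home it faces straight up, 237 mm above the table.
- holddown (a joint): Angle q of the open arm, rad: 0 = level, hook fully home on the pin (hard stop); grows as the far end rises and swings back towards the robot, to 1.75; starts at 0.8 to 1.5. Steel bar 24 mm wide, 14 thick; its end is a claw (the hook) open downwards. Stiff hinge (0.3 N m): stays where left. The latch meets the pin at q = 0.19, snaps under it at about 0.04: press to the stop, 5 to 12 N at the knob.
- latch (a joint): Angle of that hook's sprung latch, rad: 0 = shut (its spring holds it there); the pin pushes it open, to 0.6 at most. Dark steel pawl inside the claw, its bevelled nose across the mouth. Its 20 mm wide tail sticks out past the arm's end (134 to 154 mm from the pivot) and rises as the latch opens. Do not press on this tail, that holds the latch shut; press on the knob.
- holddown2 (a joint): Angle of the other hold-down arm, rad: 0 = closed. Starts at 0.
- latch2 (a joint): Angle of the other hook's latch, rad: 0 = shut. Starts at 0.
- rotor: Rotor lying in both supports: 28 mm steel shaft along the bed's y, collar between the supports, bladed aluminium wheel 140 mm across overhanging at the +y end (136 to 197 mm from the bed's middle). Origin on its axis above the bed's origin, 165 mm above the table; the wheel's top is 235 mm above the table.
- spanner: Loose steel spanner, 170 mm long, lying on the table on the robot's side of the bed. Leave it.
- spare_wheel: Loose spare compressor wheel, 140 mm across, 61 mm high, on the table past the bed's -y end. Leave it.
- oil: Loose white oil bottle, 52 mm across, 130 mm high, on the table past the bed's +y end. Origin: centre of its underside. Leave it.
- tray: Loose steel tray, 100 x 150 x 25 mm, on the table beyond the bed. Leave it.

How it is judged:
At the end, for the whole second after the job is handed in: The open hold-down is closed to within 0.06 rad of its stop with its latch shut behind the pin (latch within 0.06 rad of shut); the other hold-down is still closed and latched by the same measures; spanner, spare wheel, oil bottle and tray lie within 30 mm of where they were, the bottle upright (value of joint each of holddown, latch, holddown2, latch2 below 0.06 rad and distance of each of spanner, spare_wheel, oil, tray from where it was at the start of the episode below 0.03 m and angle between oil's own z axis and vertical below 0.2 rad); the robot touches nothing.
It fails at once if the robot leans on the rotor (more than 5 N) (contact force between rotor and the fingers above 5 N or contact force between rotor and the arm above 5 N).
It fails at once if the other hold-down's latch is opened (value of joint latch2 above 0.25 rad or value of joint holddown2 above 0.12 rad).
It also fails if it takes over 38 s, if anything falls off the work surface, if the arm or the gripper's body presses on something with over 40 N, if the wrist force passes 120 N, or if a joint passes its speed limit or range.

ROBOT

A 6-joint arm with a two-finger parallel gripper is mounted at the origin on the work surface. World frame = base frame: x ahead of the robot, y to its left, z up, the work surface at z = 0. Lengths are in m, angles in rad, forces in N, time in s.
With the tool pointing down it reaches from about 0.375 to 0.9 m from the base axis. Payload 3.1 kg.
Tool frame: the origin (TCP) lies between the finger pads; the fingertips stand 22 mm ahead of it and the grasp point (between the pads) lies 3 mm ahead of it; z points along the fingers, y is the direction in which the jaws open and shut (so a half turn about z gives the same grasp; the last joint's range is limited). The gripper opens to 87 mm and grips with 3 to 60 N. Pads are 19 mm wide; open, the fingers measure 117 mm over their backs; the gripper's body (75 mm by 190 mm) begins 51 mm behind the grasp point.
Start: joints at [-1.335, 0.527, 1.433, -0, 1.181, -0.178], TCP at [0.251, -0.572, 0.223] pointing down, gripper open.
Joint ranges: [-3.08, 3.08], [-0.75, 2.2], [0.22, 2.44], [-1.43, 4.57], [0, 2.65], [-2.85, 2.85]. Speed limits (rad/s): [2.79, 2.79, 3.14, 3.14, 3.14, 3.14].

INTERFACE

Orientations are given as a unit quaternion [x, y, z, w].
In Python, from rig import get_obs, camera, get_calibration, hand_in, search_frame gives the robot as it stands.
- The arm moves only by the shell command python3 -m jog 'ROWS' [FORCE]. ROWS is JSON, a list of rows, each an object with "grip": the closure in counts, from 0 (fully open) to 255 (shut); "travel": the shift along the world's x, y, z in cm, a list of three; "twist": the turn about the world's z in degrees. A call has 1 to 8 rows; each row shifts and turns the commanded pose from where the row before left it; what a row does not reach is not made up. A row lasts 1/10 s, in which the tool goes at most 50 mm and 8.59 degrees, less where a joint would pass 70% of its speed; a pose out of reach is approached as far as the arm can. A call is refused whole if a number of a shift passes 5 or a number of a turn 8.59, either way. A call with a gripper value outside its range is refused whole. The fingers move at their own pace and stop on an object; FORCE is the grip in N (left out, the last holds). Time passes only in rows, so rows that do not move let the fingers close. It gives the time, the measured TCP pose, the force and the opening at its end, in the units of the state.
- get_obs(): the state, without advancing time (a new reading comes with each control period).
- camera(name): name is "side" or "top" or "wrist"; returns the picture (420x560x3 uint8, red, green, blue); there is no depth.
- get_calibration(name): a dict with "fx", "fy", "cx", "cy" (pixels), "R" (3x3) and "t" (3): a world point X has camera coordinates R X + t; the wrist camera has in their place "T_tool_cam" (4x4, takes a point from camera to tool coordinates, whose origin is the TCP and whose axes are the flange's). Camera axes: x right, y down, z forward; pixel columns grow to the right and rows downward; lengths in m; the calibration is good to about 2 mm. A picture is of the moment at which its call begins: read the wrist's pose just before it. get_calibration takes no time and is no camera call.
- hand_in(): hands the job in, once; it reports no verdict.
Trained networks look in the newest picture that a camera, given by its name, has taken for a name from the list of things; names that differ only in an ending like _2 or _b are one class to them, and where a whole thing is asked for, a point or a joint stands for the part that bears it (a point fixed in the world has none). Each returns a list of dicts, best first, with "p" (0 to 1); they miss things now and then, are a little off and sometimes report something else, mostly with a low value. They report only what shows in the picture. A call takes as long as a camera call.
- search_frame(target, camera): "at" ([x, y, z] in m, in world coordinates, good to about 4 mm: the middle of the surface that is visible of it).
The state is a dict: "time": time; "q": joint angles; "joint_velocities": joint speeds; "joint_torque": joint torques, N m; "position": TCP position; "tool_rot": TCP orientation; "ft_force": force on the tool from outside, world axes, zero at the start; "moment": the same for the moment, N m; "grip_width": finger opening in m.
Only numpy, scipy, OpenCV 4.12 (cv2) and the standard library are available. Lean on these libraries where they do the work, as an engineer would, in place of code of your own. Each camera call takes 0.05 s, during which the arm holds its last target. There are 200 camera calls.

## Working session

There is one attempt and no reset: what is moved stays moved. The work goes in short steps, Python scripts to look and compute and a shell command to move; the robot and the scene stay as the last step left them, time stands still between calls to the robot, and variables do not carry over. Pictures are saved under pics/ and viewed, about 8 in all and at most 12, crops included, and the job is handed in when it is done.

```bash
mkdir -p pics; ls
python3 - <<'E'
from rig import *
import cv2,numpy as np
for c in ("side","top"):
    im=camera(c); cv2.imwrite(f"pics/{c}0.png",im[:,:,::-1])
    for n in ["knob","holddown","latch","support","support2","bed","rotor","holddown2","oil","spare_wheel","tray","spanner"]:
        try: print(c,n,[(np.round(d["at"],3).tolist(),round(d["p"],2)) for d in search_frame(n,c)][:3])
        except Exception as e: print(c,n,e)
    k=get_calibration(c);print(k["fx"],k["cx"],k["cy"],np.round(k["R"],3).tolist(),np.round(k["t"],3).tolist())
o=get_obs();print(o)
E
```

```text
pics
side knob [([0.572, -0.059, 0.28], 0.6), ([0.603, -0.028, 0.051], 0.39)]
side holddown [([0.635, 0.067, 0.208], 0.75), ([0.458, 0.047, 0.009], 0.23)]
side latch [([0.604, -0.066, 0.293], 0.64), ([0.597, -0.304, 0.022], 0.59), ([0.679, 0.065, 0.204], 0.49)]
side support [([0.596, -0.07, 0.158], 0.78), ([0.632, 0.062, 0.158], 0.59), ([0.602, -0.065, 0.29], 0.54)]
side support2 [([0.596, -0.07, 0.158], 0.78), ([0.632, 0.062, 0.158], 0.59), ([0.602, -0.065, 0.29], 0.54)]
side bed [([0.606, -0.026, 0.048], 0.6), ([0.631, 0.062, 0.158], 0.4)]
side rotor [([0.602, 0.118, 0.18], 0.95)]
side holddown2 [([0.635, 0.067, 0.208], 0.75), ([0.458, 0.047, 0.009], 0.23)]
side oil [([0.691, 0.253, 0.077], 0.7)]
side spare_wheel [([0.595, -0.304, 0.018], 0.79)]
side tray []
side spanner [([0.458, 0.05, 0.009], 0.7)]
409.0010886600762 281.87279652296564 209.89838468745162 [[0.752, 0.659, -0.006], [0.519, -0.598, -0.611], [-0.406, 0.456, -0.792]] [-0.487, -0.206, 1.22]
top knob [([0.558, -0.054, 0.286], 0.62)]
top holddown [([0.555, -0.051, 0.282], 0.57)]
top latch [([0.68, 0.065, 0.203], 0.65), ([0
[... 641 characters left out ...]
.3, 'q': array([-1.33545512e+00,  5.27496987e-01,  1.43269961e+00,  1.58053126e-05,
        1.18141035e+00, -1.78462305e-01]), 'joint_velocities': array([-8.83630101e-05, -1.79919876e-04, -3.55520143e-04, -3.14790826e-04,
       -1.26542709e-03,  7.43655868e-04]), 'joint_torque': array([-2.61388204e-04, -4.40021753e+01, -1.76984239e+01,  6.33201655e-02,
        5.06467978e-02, -1.90317633e-05]), 'position': array([ 0.25135605, -0.57220131,  0.22315038]), 'tool_rot': array([ 9.78672696e-01,  2.05425788e-01,  7.10494341e-06, -7.34958730e-06]), 'ft_force': array([ 0.6049997 , -0.53875879, -0.60221389]), 'moment': array([-0.02821406, -0.02339649,  0.01571994]), 'grip_width': 0.08665543726964377}
```

Run:
```python
import cv2,numpy as np
a=cv2.imread("pics/top0.png");b=cv2.imread("pics/side0.png")
cv2.imwrite("pics/top0c.png",cv2.resize(a[40:360,80:500],(788,600),interpolation=cv2.INTER_CUBIC))
```

```text
(no output)
```

View pics/side0.png

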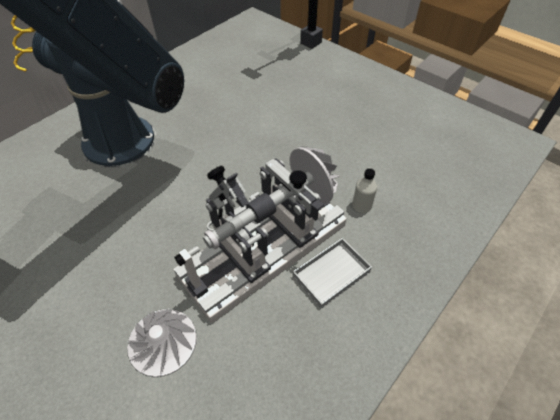

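View pics/top0.png

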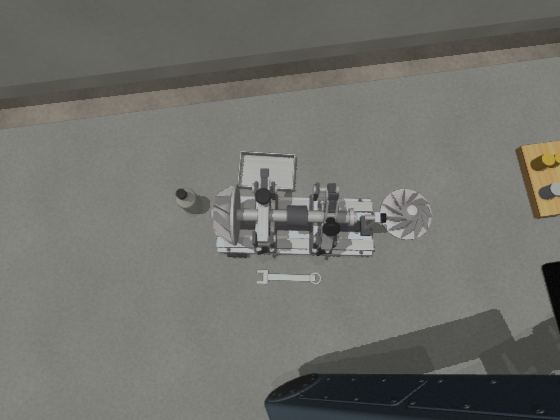

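The open arm is on the -y support: its knob is at side (216,174) and top (331,228). The closed knob is at side (298,178) and top (263,196), next to the wheel. I'll enlarge both for precise points.

Run:
```python
import cv2,numpy as np
a=cv2.imread("pics/top0.png");b=cv2.imread("pics/side0.png")
A=cv2.resize(a[170:270,200:400],(800,400),interpolation=cv2.INTER_CUBIC)
B=cv2.resize(b[140:320,170:350],(600,600),interpolation=cv2.INTER_CUBIC)
cv2.imwrite("pics/a.png",A);cv2.imwrite("pics/b.png",B)
```

```text
(no output)
```

View pics/a.png

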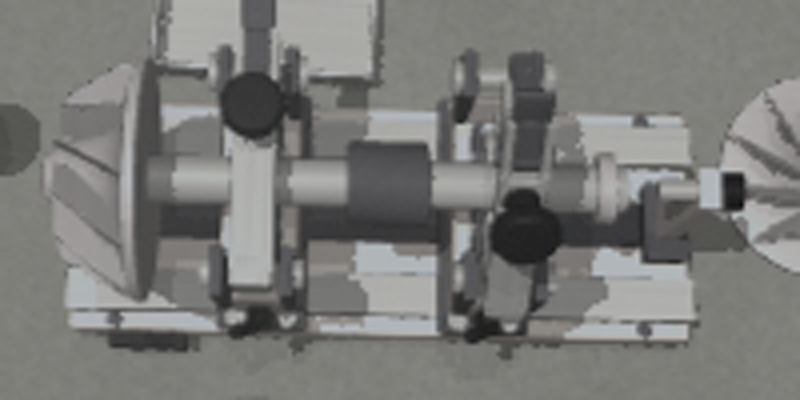

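View pics/b.png

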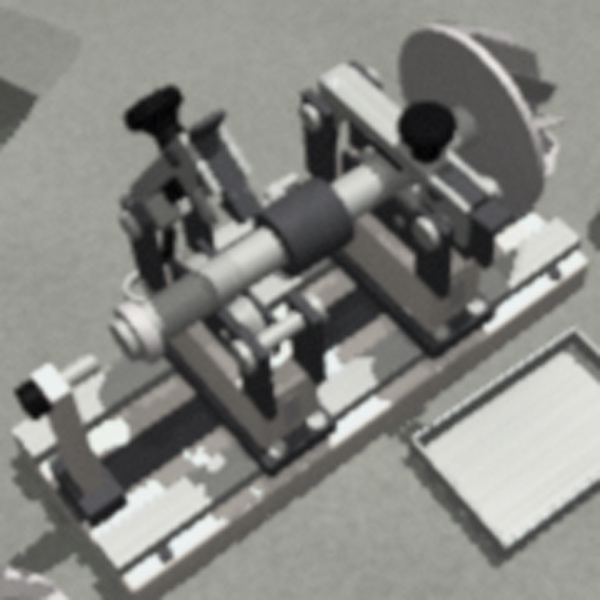

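```bash
cat > h.py <<'E'
from rig import *
import numpy as np
K={c:get_calibration(c) for c in("side","top")}
def ray(c,u,v):
    k=K[c];R=np.array(k["R"]);t=np.array(k["t"])
    return -R.T@t, R.T@np.array([(u-k["cx"])/k["fx"],(v-k["cy"])/k["fy"],1])
def plane(c,u,v,z):
    o,d=ray(c,u,v);return o+d*(z-o[2])/d[2]
def tri(p,q):
    o,d=ray("top",*p);o2,d2=ray("side",*q)
    s=np.linalg.lstsq(np.c_[d,-d2],o2-o,rcond=None)[0]
    a,b=o+d*s[0],o2+d2*s[1];return (a+b)/2,np.linalg.norm(a-b)
E
python3 - <<'E'
from h import *
np.set_printoptions(precision=4,suppress=True)
print("closed knob",plane("top",263,195.75,.237),plane("side",298.1,176.6,.237),tri((263,195.75),(298.1,176.6)))
print("open knob",tri((331.2,226.7),(216.5,172.1)))
print("pin",plane("top",326,189.2,.183),plane("side",254,239,.183))
s=[plane("top",240,215,.179),plane("top",350,216.2,.179)];d=s[0]-s[1];print("shaft",s,np.degrees(np.arctan2(-d[0],d[1])))
s=[plane("top",217,252.5,.05),plane("top",372.5,255.5,.05)];d=s[0]-s[1];print("bed",s,np.degrees(np.arctan2(-d[0],d[1])))
# side bed far edge: b.png (130,590)->(585,262)
s=[plane("side",170+585/3.333,140+255/3.333,.05),plane("side",170+130/3.333,140+575/3.333,.05)];d=s[0]-s[1];print("bedfar",s,np.degrees(np.arctan2(-d[0],d[1])))
E
```

```text
closed knob [0.6275 0.0704 0.237 ] [0.6299 0.0706 0.237 ] (array([0.6285, 0.0711, 0.2353]), np.float64(0.0016699604186095711))
open knob (array([ 0.5361, -0.0536,  0.2848]), np.float64(0.0007137418177085628))
pin [ 0.6357 -0.0716  0.183 ] [ 0.6389 -0.0699  0.183 ]
shaft [array([0.6049, 0.1282, 0.179 ]), array([ 0.5677, -0.1153,  0.179 ])] -8.691135072809868
bed [array([0.5429, 0.2081, 0.05  ]), array([ 0.4804, -0.18  ,  0.05  ])] -9.151338532205873
bedfar [array([0.6931, 0.1798, 0.05  ]), array([ 0.6266, -0.2014,  0.05  ])] -9.907532030970634
```

Bed yaw is about -9°. In bed axes the pivot comes out at x̂≈0.5255 and ŷ≈0.030, from both the closed knob and the pin. The open knob then gives a radius of 100 mm (98.8 expected) and q≈0.89. I'll approach with the fingers shut, ending up behind and above the knob.

```bash
python3 -m jog '[{"grip":255,"travel":[1,4,2],"twist":-8.25},{"grip":255,"travel":[2,4,2],"twist":-8.25},{"grip":255,"travel":[2,4,2],"twist":-8.25},{"grip":255,"travel":[2,4,2],"twist":-8.25},{"grip":255,"travel":[2,4,2],"twist":0},{"grip":255,"travel":[2,4,0],"twist":0},{"grip":255,"travel":[2,4,0],"twist":0},{"grip":255,"travel":[2,4,0],"twist":0}]' 20
python3 -m jog '[{"grip":255,"travel":[2,4,0],"twist":0},{"grip":255,"travel":[2,4,0],"twist":0},{"grip":255,"travel":[2,4,0],"twist":0},{"grip":255,"travel":[1,3,0],"twist":0},{"grip":255,"travel":[0,0,0],"twist":0}]'
```

```text
time: 2.1
position: [0.4019, -0.2506, 0.3237]
tool_rot: [0.997, -0.081, 0.001, 0.0]
ft_force: [0.6, -0.4, 0.4]
grip_width: 0.0308
time: 2.6
position: [0.4719, -0.0986, 0.3233]
tool_rot: [0.997, -0.078, 0.0, -0.001]
ft_force: [1.0, -0.2, -0.9]
grip_width: 0.0012
```

```bash
python3 -m jog '[{"grip":255,"travel":[1.5,2.5,0],"twist":0},{"grip":255,"travel":[1.5,2.4,0],"twist":0},{"grip":255,"travel":[0,0,0],"twist":0}]'
python3 - <<'E'
from h import *
import cv2
im=camera("side")[:,:,::-1];im2=camera("wrist")[:,:,::-1]
o=get_obs();print(o["position"],o["ft_force"])
cv2.imwrite("pics/c.png",np.hstack([cv2.resize(im[110:290,150:330],(400,400),interpolation=2),cv2.resize(im2,(400,400))]))
E
```

```text
time: 2.9
position: [0.5024, -0.052, 0.3233]
tool_rot: [0.997, -0.08, 0.001, -0.0]
ft_force: [-0.8, -0.9, -0.3]
grip_width: 0.0004
[ 0.5010731  -0.05376364  0.32303719] [-0.69273739  0.63923034  0.30699937]
```

View pics/c.png

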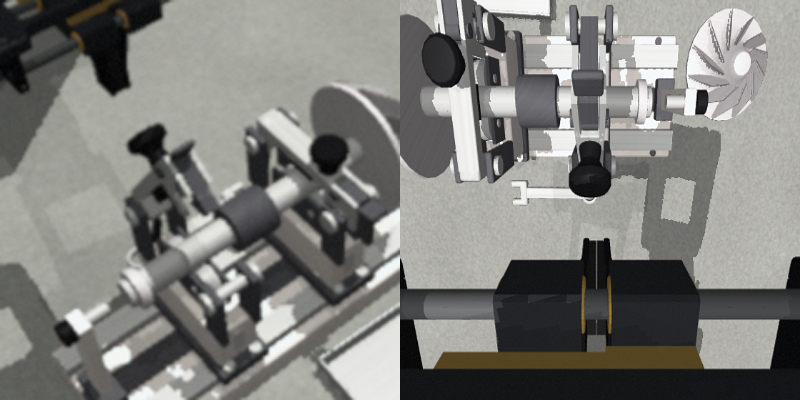

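The fingers sit behind and above the knob and line up with it laterally to within a few mm (wrist view: fingers at column 597, knob at 590). Next I move to contact and follow the arc.

```bash
python3 -m jog '[{"grip":255,"travel":[1.3,0.15,-0.8],"twist":0},{"grip":255,"travel":[1.3,0.15,-0.8],"twist":0},{"grip":255,"travel":[0,0,0],"twist":0}]'
python3 -m jog '[{"grip":255,"travel":[0.9,-0.15,-0.2],"twist":0},{"grip":255,"travel":[0.9,-0.15,-0.2],"twist":0},{"grip":255,"travel":[0.9,-0.15,-0.4],"twist":0},{"grip":255,"travel":[0.9,-0.15,-0.4],"twist":0},{"grip":255,"travel":[0,0,0],"twist":0}]'
python3 - <<'E'
from h import *
import cv2
im=camera("side")[:,:,::-1];im2=camera("wrist")[:,:,::-1]
o=get_obs();print(o["position"],o["ft_force"])
cv2.imwrite("pics/d.png",np.hstack([cv2.resize(im[110:290,150:330],(400,400),interpolation=2),cv2.resize(im2,(400,400))]))
E
```

```text
time: 3.3
position: [0.5284, -0.0509, 0.3054]
tool_rot: [0.997, -0.081, -0.001, -0.0]
ft_force: [0.2, -0.0, 0.5]
grip_width: 0.0005
time: 3.8
position: [0.5643, -0.0565, 0.2944]
tool_rot: [0.997, -0.081, -0.0, -0.0]
ft_force: [-0.6, -0.7, -0.1]
grip_width: 0.0002
[ 0.56338107 -0.05620443  0.29481025] [-0.01816249 -0.05710626 -0.01178025]
```

View pics/d.png

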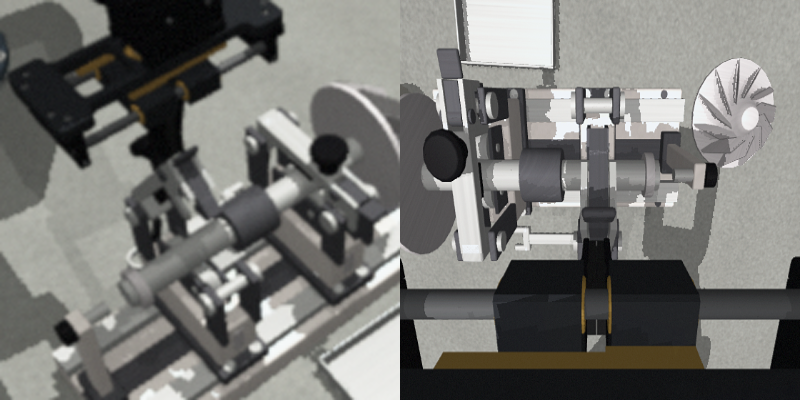

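The knob seems to be right ahead of the fingertips (wrist, about 600,215), but the force is nearly zero. I'll measure the arm's angle from the hook and tail.

Run:
```python
from h import *
import cv2
im=camera("top")[:,:,::-1]; s=camera("side")[:,:,::-1]
for c in("top","side"):
  if c=="side": camera("side")
  for n in("knob","latch","holddown"):
    for d in search_frame(n,c)[:3]:
        p=np.array(d["at"]);print(c,n,np.round(p,3),"bed x̂ rel",round(p[0]*.988-p[1]*.156-.5255,3),"ŷ",round(p[0]*.156+p[1]*.988,3),"z rel",round(p[2]-.185,3),round(d["p"],2))
cv2.imwrite("pics/e.png",np.hstack([cv2.resize(im[170:260,290:380],(390,390),interpolation=2),cv2.resize(s[140:240,190:290],(390,390),interpolation=2)]))
```

```text
top latch [0.574 0.117 0.052] bed x̂ rel 0.023 ŷ 0.205 z rel -0.133 0.53
top latch [0.682 0.063 0.203] bed x̂ rel 0.139 ŷ 0.169 z rel 0.018 0.52
top latch [0.675 0.258 0.092] bed x̂ rel 0.101 ŷ 0.361 z rel -0.094 0.35
top holddown [0.611 0.075 0.205] bed x̂ rel 0.067 ŷ 0.17 z rel 0.02 0.9
top holddown [ 0.527 -0.055  0.275] bed x̂ rel 0.003 ŷ 0.028 z rel 0.09 0.8
top holddown [0.601 0.15  0.186] bed x̂ rel 0.045 ŷ 0.242 z rel 0.001 0.33
side knob [ 0.582 -0.061  0.276] bed x̂ rel 0.059 ŷ 0.031 z rel 0.092 0.64
side latch [ 0.606 -0.068  0.289] bed x̂ rel 0.084 ŷ 0.027 z rel 0.104 0.69
side latch [0.676 0.063 0.205] bed x̂ rel 0.133 ŷ 0.168 z rel 0.02 0.68
side latch [0.746 0.058 0.002] bed x̂ rel 0.202 ŷ 0.174 z rel -0.183 0.24
side holddown [ 0.584 -0.066  0.279] bed x̂ rel 0.061 ŷ 0.026 z rel 0.094 0.83
side holddown [0.634 0.065 0.208] bed x̂ rel 0.091 ŷ 0.163 z rel 0.023 0.68
side holddown [0.747 0.057 0.008] bed x̂ rel 0.203 ŷ 0.173 z rel -0.178 0.5
```

View pics/e.png

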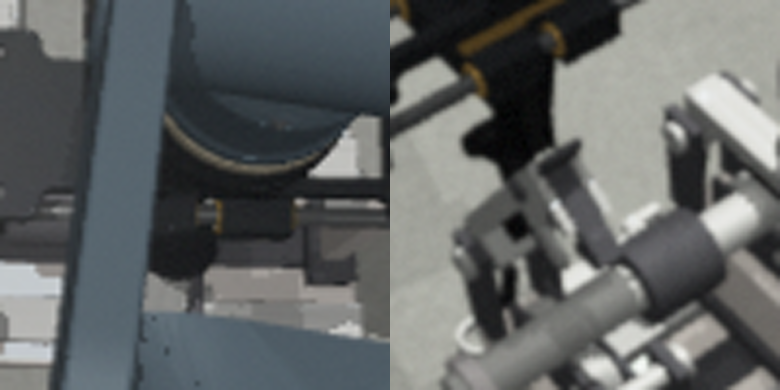

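```bash
cat >> h.py <<'E'
def proj(c,P):
    k=K[c];p=np.array(k["R"])@P+np.array(k["t"]);return np.round([k["fx"]*p[0]/p[2]+k["cx"],k["fy"]*p[1]/p[2]+k["cy"]],1)
def bed(x,y,z): return np.array([.988*x+.156*y,-.156*x+.988*y,z])
def armpt(q,a,b): return bed(.5255+a*np.cos(q)-b*np.sin(q),.030,.185+a*np.sin(q)+b*np.cos(q))
E
python3 - <<'E'
from h import *
o=get_obs();p=o["position"];print(p,o["q"])
for dx in(-.0095,0,.0095):
    P=p+np.array([dx*.988,-dx*.156,-.022]);print("tip",dx,proj("side",P),proj("top",P))
for q in(.5,.7,.8,.9,1.0,1.1):
    print(q,"knob",proj("side",armpt(q,.084,.052)),proj("top",armpt(q,.084,.052)),"tail",proj("side",armpt(q,.154,0)),proj("top",armpt(q,.154,0)))
E
```

```text
[ 0.5632659  -0.05619391  0.29532443] [-2.96822300e-01  3.70293731e-01  1.49288678e+00  3.10900049e-05
  1.27811269e+00  1.43612230e+00]
tip -0.0095 [223.3 181.4] [329.4 218.6]
tip 0 [226.3 184.3] [329.3 213.9]
tip 0.0095 [229.3 187.4] [329.3 209.3]
0.5 knob [228.3 188.8] [330.3 209.6] tail [257.7 222. ] [329.2 170. ]
0.7 knob [222.2 180.2] [330.9 217.8] tail [250.7 207.1] [330.8 174.6]
0.8 knob [219.  176.3] [331.1 222.4] tail [246.6 199.3] [331.6 178.1]
0.9 knob [215.9 172.7] [331.3 227.1] tail [242.1 191.5] [332.3 182.4]
1.0 knob [212.9 169.4] [331.4 232.1] tail [237.3 183.8] [333.  187.5]
1.1 knob [209.9 166.6] [331.4 237.2] tail [232.2 176.3] [333.6 193.3]
```

Side (216,175) and top (333,228) still show the knob almost where it began, so the arm has hardly turned. I'll lift clear and look without the gripper in the way.

```bash
python3 -m jog '[{"grip":255,"travel":[0,0,4],"twist":0},{"grip":255,"travel":[0,0,4],"twist":0},{"grip":255,"travel":[-4,0.6,0],"twist":0},{"grip":255,"travel":[-4,0.6,0],"twist":0},{"grip":255,"travel":[0,0,0],"twist":0}]'
python3 - <<'E'
from h import *
import cv2
s=camera("side")[:,:,::-1]
for n in("knob","latch","holddown"):
    for d in search_frame(n,"side")[:2]:
        p=np.array(d["at"]);print(n,np.round(p,3),"rel",round(p[0]*.988-p[1]*.156-.5255,3),"ŷ",round(p[0]*.156+p[1]*.988,3),"z",round(p[2]-.185,3),round(d["p"],2))
w=camera("wrist")[:,:,::-1]
print(get_obs()["position"])
f=lambda i,u,v,h:cv2.resize(i[v-h:v+h,u-h:u+h],(395,395),interpolation=2)
cv2.imwrite("pics/f.png",np.hstack([f(s,230,195,45),f(w,280,150,150)]))
E
```

```text
time: 4.85
position: [0.4778, -0.0424, 0.3749]
tool_rot: [0.997, -0.081, -0.003, -0.001]
ft_force: [1.0, -0.2, 0.3]
grip_width: 0.0005
knob [ 0.577 -0.062  0.28 ] rel 0.054 ŷ 0.029 z 0.095 0.7
knob [ 0.595 -0.304  0.021] rel 0.11 ŷ -0.207 z -0.164 0.67
latch [ 0.606 -0.066  0.292] rel 0.084 ŷ 0.029 z 0.106 0.78
latch [0.677 0.065 0.203] rel 0.133 ŷ 0.17 z 0.018 0.68
holddown [0.635 0.066 0.206] rel 0.092 ŷ 0.164 z 0.021 0.89
holddown [ 0.578 -0.062  0.283] rel 0.055 ŷ 0.029 z 0.098 0.85
[ 0.48463456 -0.0446318   0.37535408]
```

View pics/f.png

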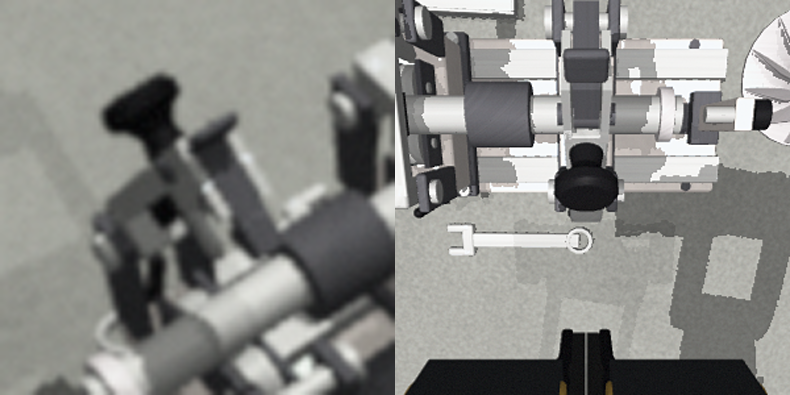

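```bash
cat >> h.py <<'E'
from scipy.spatial.transform import Rotation as Ro
def wray(o,u,v):
    k=get_calibration("wrist");T=np.array(k["T_tool_cam"]);R=Ro.from_quat(o["tool_rot"]).as_matrix()
    return R@T[:3,3]+o["position"], R@T[:3,:3]@np.array([(u-k["cx"])/k["fx"],(v-k["cy"])/k["fy"],1])
def isect(rays):
    A=0;b=0
    for o,d in rays:
        d=d/np.linalg.norm(d);M=np.eye(3)-np.outer(d,d);A=A+M;b=b+M@o
    X=np.linalg.solve(A,b);return X,[round(np.linalg.norm(np.cross(X-o,d/np.linalg.norm(d)))*1e3,1) for o,d in rays]
def rel(p): return np.round([p[0]*.988-p[1]*.156-.5255,p[0]*.156+p[1]*.988-.03,p[2]-.185],4)
E
python3 - <<'E'
from h import *
import cv2
o=get_obs();w=camera("wrist")[:,:,::-1];s=camera("side")[:,:,::-1]
print(o["position"],np.array(get_calibration("wrist")["T_tool_cam"]).round(3).tolist())
cv2.imwrite("pics/w.png",w)
wc=lambda x,y:(130+x*300/395,y*300/395)
sc=lambda x,y:(185+x*90/395,150+y*90/395)
for n,a,b in[("head",(190,188),(140,100)),("tail",(192,65),(215,127)),("pinR?",(192,18),None)]:
    W=wray(o,*wc(*a))
    if b: X,e=isect([W,ray("side",*sc(*b))]);print(n,X.round(4),rel(X),e)
X,e=isect([wray(o,*wc(190,188)),ray("side",*sc(140,100)),ray("top",331.2,226.7)]);print("head3",rel(X),e)
# fingertip check in wrist
for z in(.022,):
    T=np.array(get_calibration("wrist")["T_tool_cam"]);k=get_calibration("wrist")
    for xx in(-.0095,0,.0095):
        p=T[:3,:3].T@(np.array([xx,0,z])-T[:3,3]);print("tip px",xx,k["fx"]*p[0]/p[2]+k["cx"],k["fy"]*p[1]/p[2]+k["cy"])
E
```

```text
[ 0.48463456 -0.0446318   0.37535408] [[0.0, -0.953, -0.302, 0.084], [1.0, 0.0, 0.0, -0.001], [-0.0, -0.302, 0.953, -0.161], [0.0, 0.0, 0.0, 1.0]]
head [ 0.5372 -0.0529  0.2833] [0.0135 0.0016 0.0983] [np.float64(0.5), np.float64(0.5)]
tail [ 0.5941 -0.0621  0.3153] [0.0712 0.0014 0.1303] [np.float64(0.7), np.float64(0.7)]
head3 [0.0132 0.0011 0.0982] [np.float64(1.0), np.float64(0.1), np.float64(1.1)]
tip px -0.0095 275.6181159182422 267.6902569933333
tip px 0 275.6357141065309 252.58160488176205
tip px 0.0095 275.65382358766294 237.03399021502085
```

The wrist, side and top rays agree: the knob head is at (13, 1, 98) mm from the pivot, so q≈0.92 and the arm has not moved. I'll repeat the push in smaller steps and take a picture at each one.

```bash
cat > snap.py <<'E'
import sys
from h import *
import cv2
o=get_obs();s=camera("side")[:,:,::-1]
cv2.imwrite(f"pics/s_{sys.argv[1]}.png",cv2.resize(s[140:230,180:270],(390,290),interpolation=2))
print(rel(o["position"]-[0,0,.022]),o["ft_force"].round(1),o["joint_torque"].round(1))
E
python3 -m jog '[{"grip":255,"travel":[0.8,0.05,-2.6],"twist":0},{"grip":255,"travel":[0.8,0.05,-2.6],"twist":0},{"grip":255,"travel":[0,0,0],"twist":0},{"grip":255,"travel":[0,0,0],"twist":0}]'; python3 snap.py 1
python3 -m jog '[{"grip":255,"travel":[1.2,-0.1,-1],"twist":0},{"grip":255,"travel":[1.2,-0.1,-1],"twist":0},{"grip":255,"travel":[0,0,0],"twist":0}]'; python3 snap.py 2
python3 -m jog '[{"grip":255,"travel":[1,-0.15,-0.1],"twist":0},{"grip":255,"travel":[0,0,0],"twist":0}]'; python3 snap.py 3
python3 -m jog '[{"grip":255,"travel":[1,-0.15,-0.3],"twist":0},{"grip":255,"travel":[0,0,0],"twist":0}]'; python3 snap.py 4
python3 -c "
import cv2,numpy as np
i=[cv2.imread(f'pics/s_{k}.png') for k in(1,2,3,4)]
cv2.imwrite('pics/m.png',np.vstack([np.hstack(i[:2]),np.hstack(i[2:])]))"
```

```text
time: 5.6
position: [0.4997, -0.0433, 0.3229]
tool_rot: [0.997, -0.081, -0.001, -0.0]
ft_force: [-0.9, 0.5, -0.2]
grip_width: 0.0006
[-0.0251  0.0052  0.1159] [-0.9  0.5 -0.2] [  0.  -31.  -18.7   0.   -0.1   0. ]
time: 5.95
position: [0.5246, -0.0455, 0.3019]
tool_rot: [0.997, -0.081, -0.0, -0.0]
ft_force: [1.1, -0.0, -0.3]
grip_width: 0.0005
[-0.0001  0.0069  0.0949] [ 1.1 -0.  -0.3] [  0.1 -34.6 -19.3   0.1  -0.2   0. ]
time: 6.2
position: [0.5348, -0.0471, 0.3024]
tool_rot: [0.997, -0.081, 0.001, 0.0]
ft_force: [0.4, 1.0, -0.4]
grip_width: 0.0006
[0.0102 0.0069 0.0954] [ 0.4  1.  -0.4] [  0.1 -35.  -18.9   0.1  -0.1   0. ]
time: 6.45
position: [0.5445, -0.0485, 0.299]
tool_rot: [0.997, -0.081, 0.001, 0.0]
ft_force: [-0.6, 0.0, 0.5]
grip_width: 0.0001
[0.02  0.007 0.092] [-0.6  0.   0.5] [  0.1 -36.2 -19.    0.1  -0.1   0. ]
```

View pics/m.png

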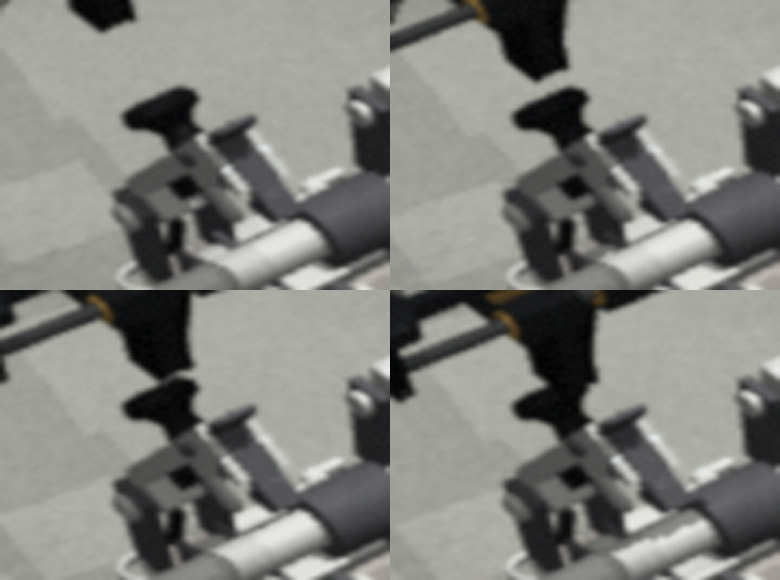

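In these frames the fingertips stop just above the knob's rim. In panels 3 and 4 the tip is about 7 px higher than the nominal 22 mm offset predicts, so they sit roughly 20 mm higher than I assumed and passed over the knob without touching it. I'll back off, go lower and push again.

```bash
python3 -m jog '[{"grip":255,"travel":[-1.8,0,0.3],"twist":0},{"grip":255,"travel":[-1.7,0,0],"twist":0},{"grip":255,"travel":[0,0,-1.2],"twist":0},{"grip":255,"travel":[0,0,-1.1],"twist":0},{"grip":255,"travel":[0,0,0],"twist":0}]'; python3 snap.py 1
python3 -m jog '[{"grip":255,"travel":[1,-0.15,0],"twist":0},{"grip":255,"travel":[1,-0.15,0],"twist":0},{"grip":255,"travel":[0,0,0],"twist":0}]'; python3 snap.py 2
python3 -m jog '[{"grip":255,"travel":[1,-0.15,-0.2],"twist":0}]'; python3 snap.py 3
python3 -m jog '[{"grip":255,"travel":[1,-0.15,-0.4],"twist":0}]'; python3 snap.py 4
python3 -c "
import cv2,numpy as np
i=[cv2.imread(f'pics/s_{k}.png') for k in(1,2,3,4)]
cv2.imwrite('pics/m2.png',np.vstack([np.hstack(i[:2]),np.hstack(i[2:])]))"
```

```text
time: 7.0
position: [0.5076, -0.0479, 0.277]
tool_rot: [0.997, -0.081, -0.002, -0.001]
ft_force: [0.4, 0.4, 0.2]
grip_width: -0.0
[-0.0165  0.0018  0.07  ] [0.4 0.4 0.2] [ -0.  -34.1 -18.    0.   -0.2   0. ]
time: 7.35
position: [0.5305, -0.0517, 0.2793]
tool_rot: [0.997, -0.081, 0.001, 0.0]
ft_force: [0.3, -0.2, -0.5]
grip_width: 0.0004
[0.0067 0.0017 0.0723] [ 0.3 -0.2 -0.5] [ -0.1 -35.1 -18.3   0.   -0.1   0. ]
time: 7.5
position: [0.5376, -0.0526, 0.2773]
tool_rot: [0.997, -0.081, -0.001, 0.0]
ft_force: [-2.5, 0.1, 1.1]
grip_width: 0.0003
[0.0139 0.0019 0.0703] [-2.5  0.1  1.1] [  0.2 -36.6 -19.    0.3  -0.8  -0. ]
time: 7.65
position: [0.5487, -0.0544, 0.2737]
tool_rot: [0.997, -0.081, 0.0, 0.0]
ft_force: [-1.0, -0.8, 2.1]
grip_width: 0.0006
[0.0251 0.0018 0.0667] [-1.  -0.8  2.1] [  0.2 -36.5 -17.7   0.3  -0.4  -0. ]
```

View pics/m2.png

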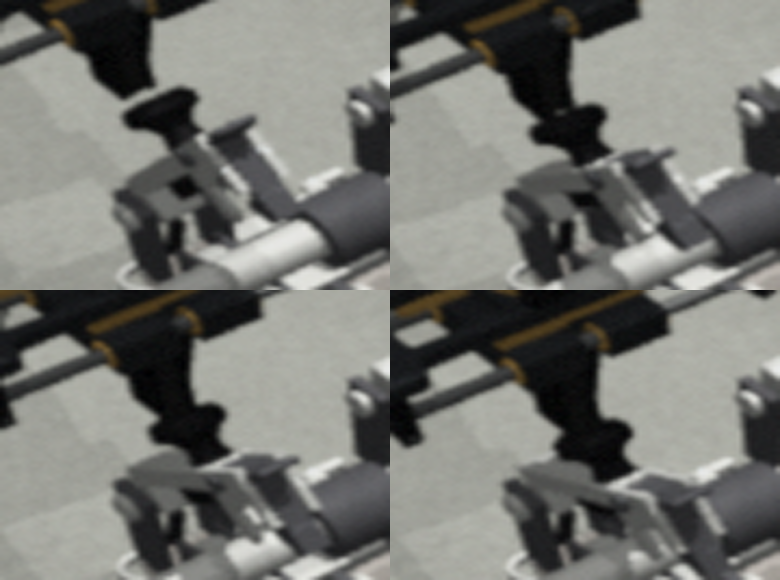

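Contact is made now (2.5 N) and the arm is swinging over: panels 2 to 4 show the knob and hook coming down. I'll carry on along the arc, edging towards the knob's centre.

```bash
python3 -m jog '[{"grip":255,"travel":[1.2,-0.2,-0.4],"twist":0},{"grip":255,"travel":[1.2,-0.2,-0.6],"twist":0}]'; python3 snap.py 1
python3 -m jog '[{"grip":255,"travel":[1,-0.15,-0.7],"twist":0}]'; python3 snap.py 2
python3 -m jog '[{"grip":255,"travel":[0.8,-0.12,-0.6],"twist":0}]'; python3 snap.py 3
python3 -m jog '[{"grip":255,"travel":[0.5,-0.08,-0.5],"twist":0}]'; python3 snap.py 4
python3 -c "
import cv2,numpy as np
i=[cv2.imread(f'pics/s_{k}.png') for k in(1,2,3,4)]
cv2.imwrite('pics/m3.png',np.vstack([np.hstack(i[:2]),np.hstack(i[2:])]))"
```

```text
time: 7.9
position: [0.5735, -0.0583, 0.2631]
tool_rot: [0.997, -0.081, 0.001, -0.0]
ft_force: [-1.4, -1.2, 0.9]
grip_width: 0.0006
[0.0502 0.0019 0.0561] [-1.4 -1.2  0.9] [ -0.1 -39.9 -18.    0.1  -0.4  -0. ]
time: 8.05
position: [0.5831, -0.0598, 0.256]
tool_rot: [0.997, -0.081, 0.0, 0.0]
ft_force: [-1.3, -0.5, 2.2]
grip_width: 0.0004
[0.0599 0.0018 0.049 ] [-1.3 -0.5  2.2] [ -0.1 -40.4 -18.1   0.1  -0.4  -0. ]
time: 8.2
position: [0.5892, -0.0607, 0.2501]
tool_rot: [0.997, -0.081, -0.002, -0.0]
ft_force: [-8.6, 0.5, 9.0]
grip_width: 0.0007
[0.0661 0.002  0.0431] [-8.6  0.5  9. ] [  0.1 -35.4 -19.2   0.6  -2.8  -0. ]
time: 8.35
position: [0.5938, -0.0614, 0.2455]
tool_rot: [0.997, -0.081, -0.002, -0.0]
ft_force: [-2.6, -0.4, 3.8]
grip_width: 0.0004
[0.0708 0.0019 0.0385] [-2.6 -0.4  3.8] [ -0.1 -38.6 -18.8   0.3  -1.3  -0. ]
```

View pics/m3.png

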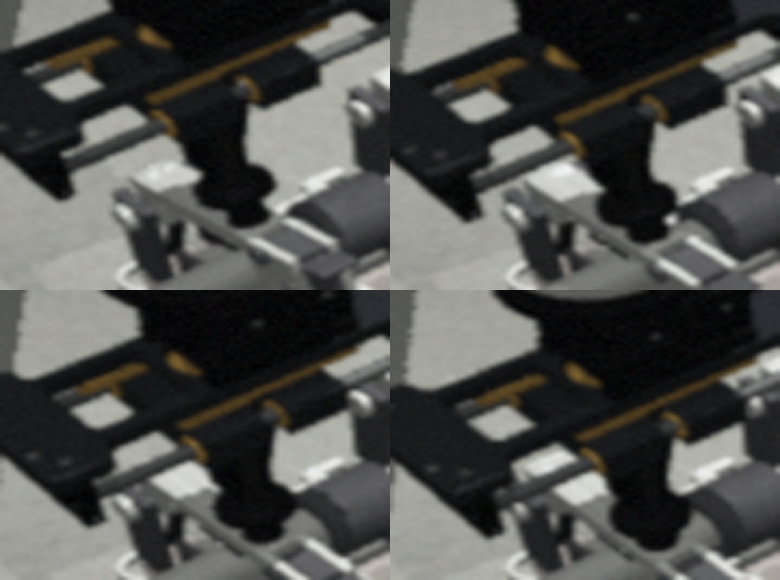

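The force rose to 9 N as the latch met the pin. Now short steps straight down, watching the force.

```bash
python3 -m jog '[{"grip":255,"travel":[0.1,0,-0.3],"twist":0},{"grip":255,"travel":[0,0,0],"twist":0}]'
python3 -m jog '[{"grip":255,"travel":[0.1,0,-0.3],"twist":0},{"grip":255,"travel":[0,0,0],"twist":0}]'
```

```text
time: 8.6
position: [0.5965, -0.0616, 0.2415]
tool_rot: [0.997, -0.081, -0.0, -0.0]
ft_force: [-0.6, -0.6, 0.1]
grip_width: 0.0005
time: 8.8
position: [0.5977, -0.0618, 0.239]
tool_rot: [0.997, -0.081, 0.0, 0.0]
ft_force: [-0.7, 0.3, 0.7]
grip_width: 0.0005
```

```bash
python3 -m jog '[{"grip":255,"travel":[0,0,-0.2],"twist":0},{"grip":255,"travel":[0,0,0],"twist":0}]'
python3 -m jog '[{"grip":255,"travel":[0,0,-0.2],"twist":0},{"grip":255,"travel":[0,0,0],"twist":0}]'; python3 snap.py 1
```

```text
time: 9.0
position: [0.5982, -0.0619, 0.238]
tool_rot: [0.997, -0.081, 0.001, 0.0]
ft_force: [1.0, -0.4, 3.0]
grip_width: -0.0001
time: 9.2
position: [0.5982, -0.0619, 0.2379]
tool_rot: [0.997, -0.081, 0.002, 0.0]
ft_force: [-2.5, 0.7, 12.1]
grip_width: 0.0005
[0.0752 0.0022 0.0309] [-2.5  0.7 12.1] [ -0.3 -34.8 -15.2  -0.   -0.7   0. ]
```

It has reached the hard stop: z stalls at 0.238 and the force climbs. One more small press, then lift off and check.

```bash
python3 -m jog '[{"grip":255,"travel":[0,0,-0.15],"twist":0},{"grip":255,"travel":[0,0,0],"twist":0}]'
python3 -m jog '[{"grip":255,"travel":[0,0,1],"twist":0},{"grip":255,"travel":[0,0,4],"twist":0},{"grip":255,"travel":[0,0,4],"twist":0},{"grip":255,"travel":[-4,-2,3],"twist":0},{"grip":255,"travel":[-4,-3,0],"twist":0},{"grip":255,"travel":[-3,-4,0],"twist":0},{"grip":255,"travel":[-1,-4.8,0],"twist":0},{"grip":255,"travel":[0,-4.8,0],"twist":0}]'
python3 -m jog '[{"grip":255,"travel":[0,-4.8,0],"twist":0},{"grip":255,"travel":[0,-4.8,0],"twist":0},{"grip":255,"travel":[0,-4.8,0],"twist":0},{"grip":255,"travel":[0,0,0],"twist":0},{"grip":255,"travel":[0,0,0],"twist":0}]'
python3 - <<'E'
from h import *
import cv2
s=camera("side")[:,:,::-1]
for c in("side","top"):
  t=camera(c)
  for n in("knob","latch","spanner","spare_wheel","oil","tray"):
    for d in search_frame(n,c)[:3]:
        p=np.array(d["at"]);print(c,n,p.round(3),rel(p),round(d["p"],2))
t=t[:,:,::-1]
f=lambda i,u,v,h:cv2.resize(i[v-h:v+h,u-h:u+h],(395,395),interpolation=2)
cv2.imwrite("pics/g.png",np.hstack([f(s,260,210,60),f(t,300,215,60)]))
E
```

```text
time: 9.45
position: [0.5983, -0.0619, 0.2378]
tool_rot: [0.997, -0.081, 0.002, 0.0]
ft_force: [-4.5, 1.2, 17.9]
grip_width: 0.0005
time: 10.25
position: [0.478, -0.2468, 0.3518]
tool_rot: [0.997, -0.081, -0.0, -0.0]
ft_force: [1.5, 0.1, 1.1]
grip_width: 0.0001
time: 10.75
position: [0.4794, -0.391, 0.3502]
tool_rot: [0.997, -0.082, -0.001, -0.001]
ft_force: [0.4, 0.8, 0.4]
grip_width: 0.0007
side knob [ 0.613 -0.063  0.205] [0.0902 0.0035 0.0197] 0.57
side knob [ 0.613 -0.071  0.173] [ 0.0912 -0.0049 -0.0122] 0.4
side latch [0.677 0.065 0.204] [0.1334 0.1398 0.0195] 0.67
side spanner [0.456 0.09  0.008] [-0.0889  0.13   -0.1769] 0.59
side spare_wheel [ 0.593 -0.304  0.021] [ 0.1077 -0.2379 -0.1642] 0.57
side oil [0.693 0.253 0.08 ] [ 0.1197  0.3278 -0.105 ] 0.67
side tray [0.744 0.058 0.007] [ 0.2009  0.1429 -0.1776] 0.91
top knob [ 0.592 -0.059  0.208] [0.0683 0.0036 0.0233] 0.77
top latch [0.68  0.064 0.206] [0.1367 0.1396 0.0213] 0.66
top latch [ 0.655 -0.073  0.204] [ 1.332e-01 -1.000e-04  1.910e-02] 0.64
top latch [0.676 0.257 0.09 ] [ 0.1019  0.3295 -0.0952] 0.6
top spanner [0.458 0.047 0.005] [-0.0806  0.0881 -0.1802] 0.75
top spanner [ 0.573 -0.052  0.196] [0.0484 0.0085 0.0113] 0.65
top oil [0.676 0.256 0.088] [ 0.103   0.3283 -0.0968] 0.85
top tray [0.764 0.05  0.003] [ 0.2215  0.1384 -0.1817] 0.84
```

View pics/g.png

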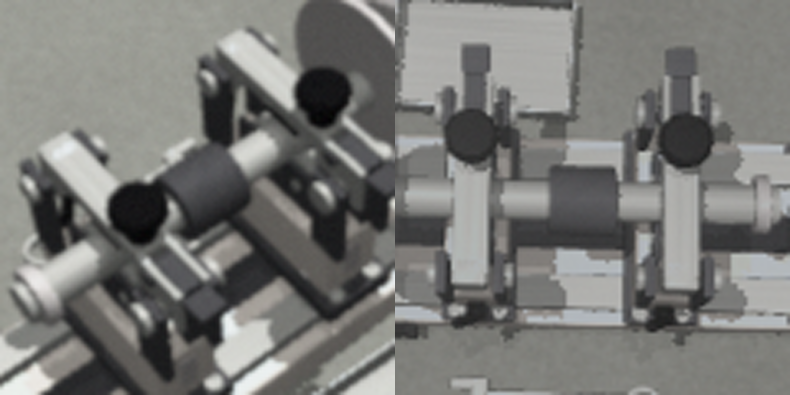

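Both hold-downs look the same. The tail of the one I closed is at (133, 0, 19) mm from its pivot, against (133–137, –, 20) for the latched one. The robot is clear, so I'm handing in.

```bash
python3 -c "
from rig import *
print(hand_in())"
```

```text
the job is handed in; nothing more can be done
None
```

I closed the open hold-down, the one on the support away from the wheel, by pushing its knob with the shut fingers and following the arm's arc. I then lifted off and handed in at about 11.5 s of the 38 s; `hand_in()` gives no verdict.

**Pressing:** The force rose to about 9 N up and 9 N sideways as the latch met the pin, then dropped as it snapped. At the hard stop the tool stalled at z = 0.238 m with up to 18 N vertical force.

**Last checks:**
- **Hold-downs:** In the side and top views both arms are level and look alike. The closed arm's latch tail is at (133, 0, 19) mm from its pivot, matching the latched one to within about 4 mm.
- **Loose items:** The spanner, oil bottle and tray show the same positions as at the start in the top view, and the spare wheel does in the side view.
- **Robot:** The gripper is well clear of the machine, with near-zero wrist force.

**What disagreed:**
- **First push:** It passed over the knob without touching it. With the gripper shut, the fingertips sit about 20 mm higher than the stated 22 mm ahead of the TCP. I corrected this from the pictures.
- **Spanner:** The final side view put it 40 mm off in y, but the top view put it exactly where it started. I took the side reading as an error from a partly hidden spanner, since nothing went near it.
- **Spare wheel:** The top view did not report it in the last check.

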